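# Make room behind the tea box and flip its lid open

### The job

Open the wide wooden tea box on the counter: flip its lid up and over past upright so that it lies fully back on its hinge stop and stays open by itself. The glass clip-top jar stands too close behind it, so first push the jar along the counter with the outside of your fingers until it is out of the lid's way, keeping it standing; the lid must not touch it. Do not grip or lift anything, leave the small salt box shut and leave the other things where they are.

Things in the scene. Friction and masses are not known exactly. Their poses are not given: they have to be found in the camera images.
- tea_box: Wide wooden box, fixed to the counter, origin at the centre of its underside. Carcass 130 mm along its x (front to back), 220 mm along its y, 72 mm tall; its front (the side with the lid's finger pull) faces its -x, which points to the robot's right (box yaw 1.05 to 1.6 rad), its +y end towards the robot; the hinge runs along its back rim. With the shut lid it is 84 mm tall. Inside are low paper tea envelopes.
- tea_lid (a joint): Lid angle in rad: 0 shut (level), 1.57 upright, 1.92 fully open, leaning 20 degrees back on the hinge stop. No spring or catch: by its weight it falls shut below 1.57 and open above. About 0.26 kg; flat frame with a clear window, 134 mm from hinge to front edge, 228 mm wide, 12 mm thick, its underside flat and level with the hinge axis.
- lid_pull (a point): Point on the lid: middle of the lower front edge of the finger pull, a wooden strip 100 mm wide, 10 mm thick, jutting 18 mm from the lid's frame (22 mm from the carcass), its underside flush with the lid's; fingertips can go under it from the front. With the lid shut this point is 72 mm above the counter, 152 mm in front of the hinge; it moves with the lid.
- lid_hinge (a point): Fixed point: middle of the hinge axis at the back rim of the box, 72 mm above the counter. The axis runs along the y of the box. The fully open lid reaches 27 mm behind this line at 112 mm above the counter (the top of the jar) and 63 mm at its own top edge.
- jar: Clip-top glass jar with tan filling, round, 80 mm wide, 112 mm tall, about 0.45 kg, loose, origin at the centre of its underside. Starts 10 to 18 mm behind the box's back, somewhere along it. Push it low (below about 45 mm) so that it slides and does not tip. It is clear of the lid when its axis is over 155 mm (leave some to spare) from the box's middle along the box's y.
- salt_box: Small light wooden box with its own lid, 90 x 100 mm, 79 mm tall with its lid, fixed, origin at the centre of its underside. Not to be opened.
- salt_lid (a joint): Angle of the salt box's lid, rad, 0 shut.
- spoon: Wooden spoon, 260 mm long, lying on the counter along its own x. Loose; leave it in its place.
- mug: white mug, 80 mm wide, 90 mm tall, handle on one side, loose, origin at the centre of its underside. Leave it in its place.
- tumbler: clear drinking glass, 72 mm wide, 105 mm tall, loose, origin at the centre of its underside. Leave it in its place.
- moka_pot: steel stove-top coffee pot, 98 mm wide, 199 mm tall, black handle reaching 92 mm from its axis on its +y side, loose, origin at the centre of its underside. Leave it in its place.
- soap_bottle: brown glass pump bottle, 70 mm wide, 208 mm tall, loose, origin at the centre of its underside. Leave it in its place.

How it is judged:
On the way, in this order (a step that is already met when the one before it is completed fails the run):
1. the jar is pushed out of the lid's way ((y of jar in the frame of tea_box above 0.151 m or y of jar in the frame of tea_box below -0.151 m or x of jar in the frame of tea_box above 0.13 m)), for 0.2 s.
2. the lid is past upright (value of joint tea_lid above 1.65 rad), for 0.1 s.
At the end, for the whole second after the job is handed in: the tea box lid rests fully back at its stop (angle over 1.83 rad of 1.92) on its own weight; the jar stands upright (within 0.1 rad) and still on the counter, out of the lid's way; the salt box is shut; everything is let go (value of joint tea_lid above 1.83 rad and velocity of joint tea_lid below 0.1 rad/s and value of joint salt_lid below 0.1 rad and (y of jar in the frame of tea_box above 0.151 m or y of jar in the frame of tea_box below -0.151 m or x of jar in the frame of tea_box above 0.13 m) and angle between jar's own z axis and vertical below 0.1 rad and height (world z) of jar between -0.006 and 0.006 m and linear speed of jar below 0.02 m/s); the robot touches nothing.
It fails at once if the jar is lifted off the counter or tipped (height (world z) of jar above 0.015 m or angle between jar's own z axis and vertical above 0.35 rad).
It fails at once if the jar is taken between the fingers (horizontal distance between the grasp point and jar below 0.022 m and height (world z) of the grasp point below 0.11 m).
It fails at once if the lid touches the jar (contact force between tea_lid and jar above 0.5 N).
It fails at once if the salt box is opened (value of joint salt_lid above 0.2 rad).
It fails at once if another thing is knocked out of its place (more than 25 mm) or over (distance of any of mug, tumbler, moka_pot, soap_bottle, spoon from where it was at the start of the episode above 0.025 m or angle between any of mug, tumbler, moka_pot, soap_bottle's own z axis and vertical above 0.4 rad).
It also fails if it takes over 70 s, if anything falls off the work surface, if the arm or the gripper's body presses on something with over 40 N, if the wrist force passes 120 N, or if a joint passes its speed limit or range.

### The arm

A 6-joint arm with a two-finger parallel gripper is mounted at the origin on the work surface. World frame = base frame: x ahead of the robot, y to its left, z up, the work surface at z = 0. Lengths are in m, angles in rad, forces in N, time in s.
With the tool pointing down it reaches from about 0.25 to 0.775 m from the base axis. Payload 4 kg.
Tool frame: the origin (TCP) lies at the very end of the fingers, on their centre line; the grasp point (between the pads) lies hold_point_z behind it (hold_point_z is the distance from the TCP to the grasp point, in m); z points along the fingers, y is the direction in which the jaws open and shut (so a half turn about z gives the same grasp; the last joint's range is limited). The gripper opens to 94 mm and grips with 3 to 60 N. Pads are 16 mm wide; open, the fingers measure 119 mm over their backs; the gripper's body (75 mm by 177 mm) begins 78 mm behind the grasp point.
Start: joints at [-1.336, 0.087, 1.371, -0, 1.684, -0.103], TCP at [0.182, -0.519, 0.206] pointing down, gripper open.
Joint ranges: [-3.1, 3.1], [-0.76, 2.03], [0.27, 2.55], [-1.08, 4.22], [0.17, 2.65], [-2.57, 2.57]. Speed limits (rad/s): [2.79, 2.79, 3.14, 3.14, 3.14, 3.14].

### API

Orientations are given as [roll, pitch, yaw] about the fixed x, y, z axes, in that order (R = Rz(yaw) Ry(pitch) Rx(roll)).
In Python, from bench import * gives the robot as it stands.
- The arm moves only by the tool step_arm, never from a script. Its argument "increments" is text: rows parted by semicolons, each of 6 numbers parted by spaces: the shift along the tool's x, y, z in cm, then the turn, a rotation vector about the tool's x, y, z in rad. A call has 1 to 5 rows; each row shifts and turns the commanded pose from where the row before left it, along the tool's axes as they then stand; what a row does not reach is not made up. A row lasts 1/10 s, in which the tool goes at most 50 mm and 8.59 degrees, less where a joint would pass 70% of its speed; a pose out of reach is approached as far as the arm can. A call is refused whole if a number of a shift passes 5 or a number of a turn 0.15, either way. A call with a gripper value outside its range is refused whole. "claw" is the gripper's target within -1 to 1 (shut at 1, half-way at 0, fully open at -1), set as the call begins (left out, the last holds). The fingers move at their own pace and stop on an object; the grip force is fixed at half the most. Time passes only in rows, so rows that do not move let the fingers close. It gives the time, the measured TCP pose, the force and the opening at its end, in the units of the state.
- get_obs(): the state, without advancing time (a new reading comes with each control period).
- snapshot(name): name is "scene" or "top"; returns the picture (400x640x3 uint8, red, green, blue); there is no depth.
- calibration(name): a dict with "camera_matrix" (3x3 intrinsics, pixels), "eye" and "orientation" of the camera in the world. Camera axes: x right, y up, looking along -z (the intrinsics and any distortion apply to the point x, -y, -z); pixel columns grow to the right and rows downward; lengths in m; the calibration is good to about 2 mm. A picture is of the moment at which its call begins. calibration takes no time and is no camera call.
- close_job(): hands the job in, once; it reports no verdict.
The state is a dict: "time": time; "joint_positions": joint angles; "qvel": joint speeds; "joint_torque": joint torques, N m; "tool_pos": TCP position; "ee_rot": TCP orientation; "wrist_force": force on the tool from outside, world axes, zero at the start; "wrist_torque": the same for the moment, N m; "width": finger opening in m.
Only numpy, scipy, OpenCV 4.12 (cv2) and the standard library are available. Lean on these libraries where they do the work, as an engineer would, in place of code of your own. Each camera call takes 0.05 s, during which the arm holds its last target. There are 200 camera calls.

## Working session

There is one attempt and no reset: what is moved stays moved. The work goes in short steps, Python scripts to look and compute and a tool call to move; the robot and the scene stay as the last step left them, time stands still between calls to the robot, and variables do not carry over. Pictures are saved under pics/ and viewed, about 8 in all and at most 12, crops included, and the job is handed in when it is done.

Besides the shell and the picture viewer there is one more tool, called after "Call:" as a command line: name --argument value ..., lists and objects as JSON in quotes. step_arm: Moves the arm, as the interface text tells. Its arguments: {"type":"object","properties":{"increments":{"type":"string"},"claw":{"type":"number"}},"required":["increments"]}

```bash
mkdir -p pics; python3 - <<'E'
from bench import *
import cv2
print(get_obs())
for n in("top","scene"):
    c=calibration(n);print(n,c)
    cv2.imwrite(f"pics/{n}0.png",snapshot(n)[:,:,::-1])
E
```

```text
{'time': 0.0, 'joint_positions': array([-1.33610257e+00,  8.79362572e-02,  1.37221628e+00, -9.50941960e-06,
        1.68358913e+00, -1.03105658e-01]), 'qvel': array([-0.00100194,  0.00135341, -0.00084999, -0.00027849, -0.00052853,
        0.00073933]), 'joint_torque': array([-9.85171464e-04, -3.40179670e+01, -3.02426183e+01,  7.16534327e-02,
        3.28683481e-02, -1.75956188e-04]), 'tool_pos': array([ 0.1821408 , -0.51839753,  0.20433368]), 'ee_rot': array([-3.13945408e+00, -2.11781955e-04,  3.37798131e-01]), 'wrist_force': array([ 0.07715953, -0.09105568, -0.35912786]), 'wrist_torque': array([ 0.00699725,  0.00223225, -0.03124578]), 'width': 0.09367301230291321}
top {'camera_matrix': array([[414.05297453,   0.        , 314.85873837],
       [  0.        , 414.05297453, 201.86449457],
       [  0.        ,   0.        ,   1.        ]]), 'eye': array([0.40240659, 0.04712627, 1.10282989]), 'orientation': array([ 0.15927681,  0.00812842, -1.59421101])}
scene {'camera_matrix': array([[444.84906531,   0.        , 318.39213054],
       [  0.        , 444.84906531, 204.15275123],
       [  0.        ,   0.        ,   1.        ]]), 'eye': array([1.3648618 , 0.2194294 , 0.96936375]), 'orientation': array([ 0.75535494, -0.00733865,  1.80370198])}
```

View pics/top0.png

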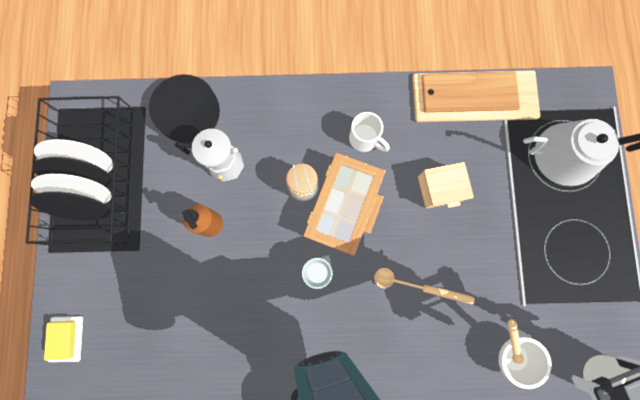

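View pics/scene0.png

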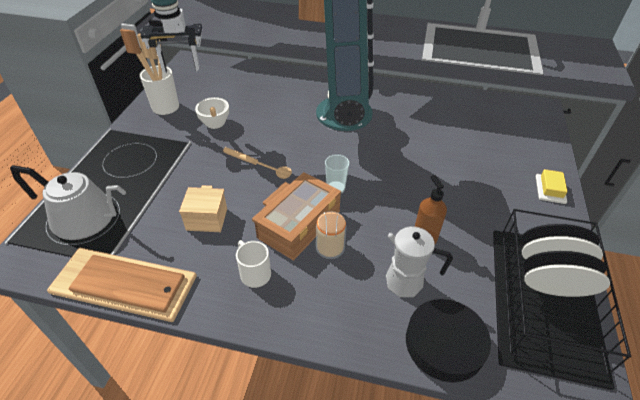

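Top view: the tea box is centred near (345,200) with its front to the right. The jar is at (302,182), tumbler (317,273), mug (367,132), moka pot (215,155), soap (205,220). I'll enlarge the box and jar area.

```bash
cat > h.py <<'E'
from bench import *
import cv2, numpy as np
from scipy.spatial.transform import Rotation as R
def ray(n,u,v,z):
    c=calibration(n);K=c["camera_matrix"];e=np.array(c["eye"])
    d=np.linalg.inv(K)@[u,v,1];d=R.from_euler("xyz",c["orientation"]).as_matrix()@[d[0],-d[1],-d[2]]
    return e+d*(z-e[2])/d[2]
def proj(n,p):
    c=calibration(n);K=c["camera_matrix"]
    q=R.from_euler("xyz",c["orientation"]).as_matrix().T@(np.array(p)-c["eye"])
    q=K@[q[0],-q[1],-q[2]];return q[:2]/q[2]
E
python3 - <<'E'
from h import *
im=cv2.imread("pics/top0.png")
a=cv2.resize(im[105:295,190:400],None,fx=3.1,fy=3.1,interpolation=cv2.INTER_CUBIC)
s=cv2.imread("pics/scene0.png")
cv2.imwrite("pics/c1.png",a)
h=cv2.cvtColor(im,cv2.COLOR_BGR2HSV)
m=cv2.inRange(h,(5,90,110),(20,255,255));m[:, :300]=0;m[:,400:]=0;m[:145]=0;m[260:]=0
cs=cv2.findContours(m,0,1)[0]
c=max(cs,key=cv2.contourArea);r=cv2.minAreaRect(c);print(r,cv2.boxPoints(r))
print(cv2.approxPolyDP(cv2.convexHull(c),2.5,True)[:,0])
for q in cv2.approxPolyDP(cv2.convexHull(c),2.5,True)[:,0]:print(q,ray("top",*q,0.084).round(3))
print("tumbler",ray("top",317,273,.105),"spoonbowl",ray("top",385,278,.0),"mug",ray("top",366,130,.09),"jar",ray("top",302,182,.112),"moka",ray("top",212,150,.19),"soap",ray("top",207,220,.1),"salt",ray("top",446,185,.079))
E
```

```text
((347.09344482421875, 204.42788696289062), (62.919620513916016, 91.18081665039062), 21.370620727539062) [[301.18362 235.4197 ]
 [334.40982 150.50822]
 [393.00327 173.43608]
 [359.77707 258.34753]]
[[336 153]
 [384 171]
 [382 199]
 [374 222]
 [354 254]
 [304 236]
 [308 218]]
[336 153] [ 0.691 -0.005  0.084]
[384 171] [ 0.641 -0.124  0.084]
[382 199] [ 0.569 -0.116  0.084]
[374 222] [ 0.512 -0.093  0.084]
[354 254] [ 0.435 -0.041  0.084]
[304 236] [0.482 0.08  0.084]
[308 218] [0.526 0.07  0.084]
tumbler [0.39163854 0.05040407 0.105     ] spoonbowl [ 0.3734631 -0.1268304  0.       ] mug [ 0.74729996 -0.08295987  0.09      ] jar [0.61163978 0.08170883 0.112     ] moka [0.67490785 0.2831247  0.19      ] soap [0.52533199 0.31578426 0.1       ] salt [ 0.60181216 -0.27905933  0.079     ]
```

View pics/c1.png

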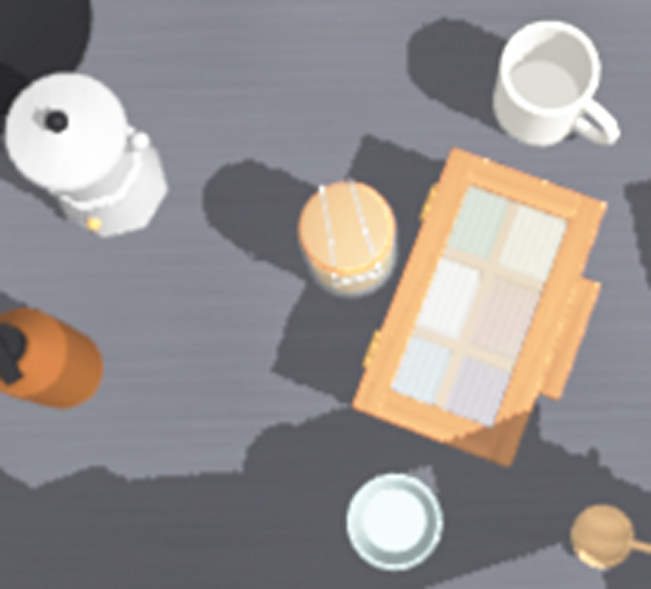

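The crop shows the lid-top corners at crop pixels (455,149), (606,203), (510,466) and (355,406). The jar top is centred at about (347,227), beside the middle of the back, and the strip beyond it is free.

```bash
python3 - <<'E'
from h import *
import bench; print([ (k,getattr(bench,k)) for k in dir(bench) if 'hold' in k.lower()],[k for k in dir(bench) if k[0]!='_'][:30])
f=lambda a,b:(a/3.1+190-.3,b/3.1+105-.3)
C=[ray("top",*f(*p),.084)[:2] for p in [(455,149),(606,203),(510,466),(355,406)]]
C=np.array(C);print(C.round(3),[np.linalg.norm(C[i]-C[i-3]).round(3) for i in range(4)])
y=(C[3]-C[0]+C[2]-C[1]);y/=np.linalg.norm(y);x=np.array([y[1],-y[0]])
print("ydir",y,"xdir",x,"yaw",np.arctan2(x[1],x[0]))
# lid: hinge x=.065 back rim; front at .065-.134 ; mean -> -0.002
c=C.mean(0)+0.002*x;print("centre",c)
for n,p,z in [("jartop",(347,226),.112),("tumbler",(394,521),.105),("mug",(548,72),.09)]:
    q=ray("top",*f(*p),z)[:2];print(n,q.round(3),"box",((q-c)@x).round(3),((q-c)@y).round(3))
# second view jar: draw check
s=cv2.imread("pics/scene0.png")
q=ray("top",*f(347,226),.112)[:2]
w=lambda bx,by,z:np.r_[c+bx*x+by*y,z]
pts=[w(.065,s1*.114,.084) for s1 in(-1,1)]+[w(-.069,s1*.114,.084) for s1 in(-1,1)]+[w(-.087,s1*.05,.072) for s1 in(-1,1)]
for p in pts: cv2.circle(s,tuple(int(round(v)) for v in proj("scene",p)),1,(255,0,0),-1)
for z,r in((.112,.04),(0,.04)):
    for a in np.linspace(0,6.28,30):
        cv2.circle(s,tuple(int(round(v)) for v in proj("scene",[q[0]+r*np.cos(a),q[1]+r*np.sin(a),z])),0,(0,0,255),-1)
cv2.imwrite("pics/c2.png",cv2.resize(s[120:320,170:470],None,fx=2.6,fy=2.6))
E
```

```text
[('hold_point_z', 0.0188)] ['IKError', 'calibration', 'close_job', 'get_obs', 'hold_point_z', 'snapshot']
[[ 0.691 -0.006]
 [ 0.643 -0.127]
 [ 0.433 -0.041]
 [ 0.483  0.08 ]] [np.float64(0.131), np.float64(0.227), np.float64(0.131), np.float64(0.226)]
ydir [-0.9248921   0.38022967] xdir [0.38022967 0.9248921 ] yaw 1.180751723251998
centre [ 0.56300092 -0.02199093]
jartop [0.623 0.082] box 0.119 -0.015
tumbler [0.392 0.051] box 0.002 0.186
mug [ 0.753 -0.084] box 0.014 -0.199
```

View pics/c2.png

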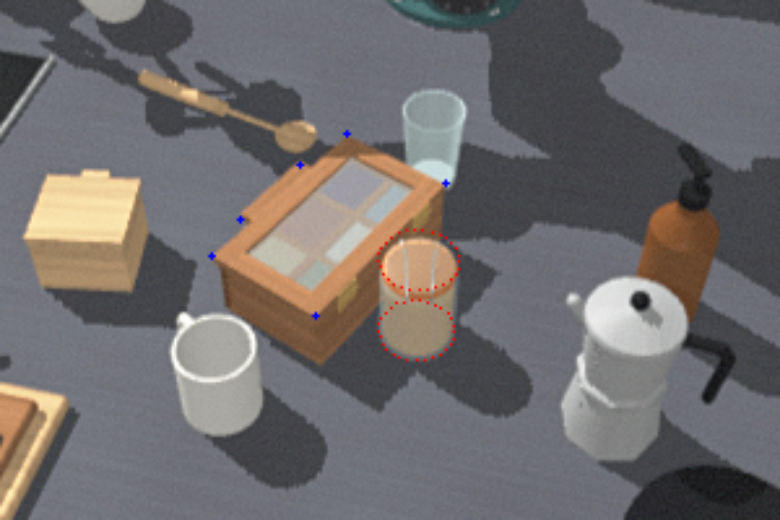

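Call:
step_arm --increments "0 0 -4.6 0 0 0;3.8 -3.1 0 0 0 0;3.8 -3.1 0 0 0 0;3.8 -3.1 0 0 0 0;3.8 -3.1 0 0 0 0" --claw 0

```text
time: 0.6
tool_pos: [0.285, -0.3498, 0.251]
ee_rot: [-3.141, -0.0, 0.337]
wrist_force: [1.0, -0.2, 0.2]
width: 0.0574
```

Call:
step_arm --increments "3.8 -3.1 0 0 0 0;3.8 -3.1 0 0 0 0;3.8 -3.1 0 0 0 0;3.8 -3.1 0 0 0 0;3.8 -3.1 0 0 0 0"

```text
time: 1.1
tool_pos: [0.4129, -0.1404, 0.2512]
ee_rot: [3.142, 0.0, 0.338]
wrist_force: [0.7, -0.2, -0.3]
width: 0.0469
```

Call:
step_arm --increments "3.8 -3.1 0 0 0 0;3.8 -3.1 0 0 0 0;3.8 -3.1 0 0 0 0;3.8 -3.1 0 0 0 0;3.8 -3.1 0 0 0 0"

```text
time: 1.6
tool_pos: [0.5408, 0.0689, 0.2509]
ee_rot: [3.141, 0.001, 0.338]
wrist_force: [1.4, -0.5, 0.3]
width: 0.0471
```

Call:
step_arm --increments "0 0 0 0 0 -0.15;0 0 0 0 0 -0.15;0 0 0 0 0 -0.15;0 0 0 0 0 -0.15;0 0 0 0 0 -0.15"

```text
time: 2.1
tool_pos: [0.5401, 0.067, 0.2507]
ee_rot: [-3.14, 0.001, 1.094]
wrist_force: [0.1, -0.7, -0.0]
width: 0.0473
```

Call:
step_arm --increments "0 0 0 0 0 -0.15;0 0 0 0 0 -0.15;0 0 0 0 0 -0.15;0 0 0 0 0 -0.15;0 0 0 0 0 -0.15"

```text
time: 2.6
tool_pos: [0.5401, 0.0668, 0.2508]
ee_rot: [-3.14, -0.0, 1.844]
wrist_force: [-0.2, 0.1, 0.5]
width: 0.0472
```

Call:
step_arm --increments "0 0 0 0 0 -0.15;0 0 0 0 0 -0.15;0 0 0 0 0 -0.15;0 0 0 0 0 -0.15;0 0 0 0 0 -0.15"

```text
time: 3.1
tool_pos: [0.5401, 0.0669, 0.2507]
ee_rot: [-3.141, -0.001, 2.594]
wrist_force: [-0.5, 0.5, -0.2]
width: 0.0469
```

Call:
step_arm --increments "0 0 0 0 0 -0.15;0 0 0 0 0 0;0 0 0 0 0 0"

```text
time: 3.4
tool_pos: [0.5402, 0.0669, 0.251]
ee_rot: [-3.141, -0.001, 2.735]
wrist_force: [-0.0, -0.7, -0.7]
width: 0.0467
```

Call:
step_arm --increments "-0.8 4.9 0 0 0 0;0 0 4.5 0 0 0;0 0 4.5 0 0 0;0 0 0 0 0 0"

```text
time: 3.8
tool_pos: [0.5609, 0.1085, 0.1516]
ee_rot: [-3.132, -0.017, 2.736]
wrist_force: [-0.1, 0.5, -1.3]
width: 0.047
```

```bash
python3 - <<'E'
from h import *
im=snapshot("scene")[:,:,::-1]
cv2.imwrite("pics/s2.png",cv2.resize(im[80:300,200:460],None,fx=2.6,fy=2.6))
E
```

```text
(no output)
```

View pics/s2.png

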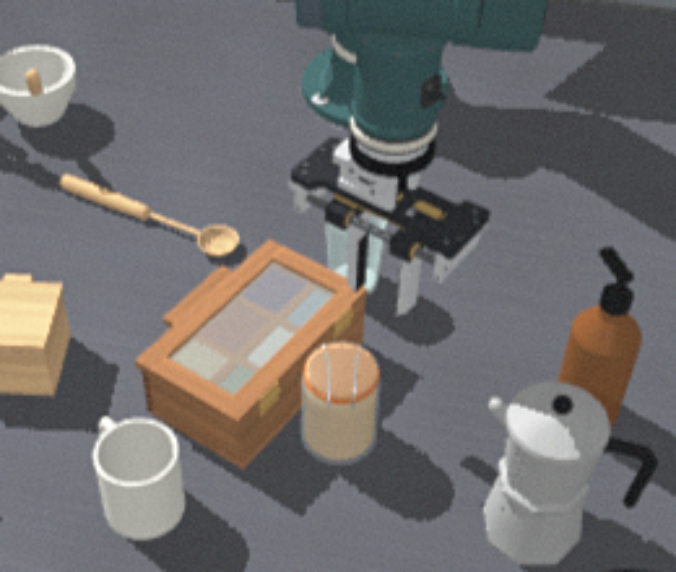

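The gripper sits behind the jar on the robot side, jaws half open, with the near finger clear of the box's back. I'll go down and check the force.

Call:
step_arm --increments "0 0 4 0 0 0;0 0 4 0 0 0;0 0 4.2 0 0 0;0 0 0 0 0 0;0 0 0 0 0 0"

```text
time: 4.35
tool_pos: [0.569, 0.1087, 0.0425]
ee_rot: [3.14, 0.003, 2.737]
wrist_force: [0.1, -0.1, 0.1]
width: 0.047
```

Call:
step_arm --increments "0 0 1.5 0 0 0;-0.8 0 0 0 0 0;-0.8 0 0 0 0 0;-0.5 0 0 0 0 0;-0.5 0 0 0 0 0"

```text
time: 4.85
tool_pos: [0.5911, 0.0985, 0.0251]
ee_rot: [3.142, -0.001, 2.737]
wrist_force: [-3.1, 1.9, 3.0]
width: 0.0468
```

Call:
step_arm --increments "-0.5 0 0 0 0 0;-0.5 0.1 0 0 0 0;-0.5 0.1 0 0 0 0;-0.5 0.1 0 0 0 0;-0.5 0.1 0 0 0 0"

```text
time: 5.35
tool_pos: [0.6158, 0.0924, 0.0246]
ee_rot: [-3.141, -0.0, 2.738]
wrist_force: [-4.2, 1.1, 3.5]
width: 0.0469
```

Call:
step_arm --increments "-0.6 0.2 0 0 0 0;-0.7 0.25 0 0 0 0;-0.7 0.25 0 0 0 0;-0.7 0.25 0 0 0 0;-0.7 0.25 0 0 0 0"

```text
time: 5.85
tool_pos: [0.6521, 0.09, 0.0244]
ee_rot: [-3.141, 0.0, 2.738]
wrist_force: [-4.3, 1.3, 3.5]
width: 0.0475
```

Call:
step_arm --increments "-0.7 0.25 0 0 0 0;-0.7 0.25 0 0 0 0;-0.7 0.25 0 0 0 0;-0.7 0.25 0 0 0 0;-0.7 0.25 0 0 0 0"

```text
time: 6.35
tool_pos: [0.6892, 0.0878, 0.0245]
ee_rot: [-3.142, 0.0, 2.738]
wrist_force: [-3.3, 0.3, 2.9]
width: 0.0471
```

```bash
python3 - <<'E'
from h import *
im=snapshot("scene")[:,:,::-1]
cv2.imwrite("pics/s3.png",cv2.resize(im[80:320,200:480],None,fx=2.4,fy=2.4))
E
```

```text
(no output)
```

View pics/s3.png

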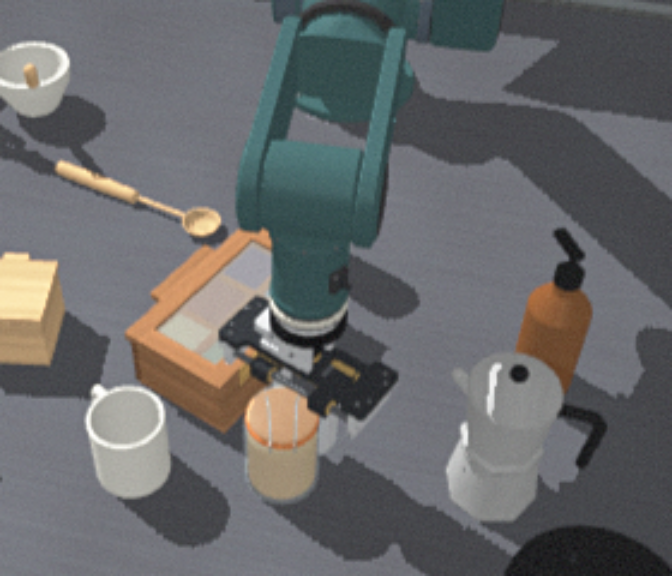

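The jar is upright in the cradle at about (283,440) in the crop, past the box's far end and clear of the mug and moka pot. I'll push it a bit further.

Call:
step_arm --increments "-0.7 0.2 0 0 0 0;-0.7 0.2 0 0 0 0;-0.7 0.2 0 0 0 0;-0.7 0.2 0 0 0 0;-0.7 0.2 0 0 0 0"

```text
time: 6.9
tool_pos: [0.7252, 0.0831, 0.0242]
ee_rot: [-3.141, -0.0, 2.738]
wrist_force: [-2.5, -0.7, 1.0]
width: 0.0469
```

Call:
step_arm --increments "-0.5 0.2 0 0 0 0;-0.5 0.1 0 0 0 0;0 0 0 0 0 0;0 0 0 0 0 0"

```text
time: 7.3
tool_pos: [0.7357, 0.0819, 0.0244]
ee_rot: [3.141, 0.001, 2.738]
wrist_force: [-0.0, -0.2, 0.6]
width: 0.0469
```

Call:
step_arm --increments "1 0 0 0 0 0;3 0 -0.1 0 0 0;3 0 -2 0 0 0;0 0 -4 0 0 0;0 0 -4.5 0 0 0"

```text
time: 7.8
tool_pos: [0.6672, 0.1103, 0.1289]
ee_rot: [-3.139, -0.005, 2.739]
wrist_force: [1.5, 0.5, -0.5]
width: 0.0469
```

Call:
step_arm --increments "0 0 -4.5 0 0 0;0 0 -4.5 0 0 0;0 0 -2 0 0 0;0 0 0 0 0 0" --claw 1

```text
time: 8.2
tool_pos: [0.6719, 0.1101, 0.2465]
ee_rot: [3.137, 0.009, 2.738]
wrist_force: [-0.2, -1.0, 1.0]
width: 0.0184
```

Call:
step_arm --increments "0.6 -3.9 0 0 0 0;0.6 -3.9 0 0 0 0;0.6 -3.9 0 0 0 0;0.6 -3.9 0 0 0 0;0.6 -3.9 0 0 0 0"

```text
time: 8.7
tool_pos: [0.5642, -0.0586, 0.2375]
ee_rot: [-3.141, -0.004, 2.738]
wrist_force: [-0.4, -0.1, 0.5]
width: 0.0008
```

Call:
step_arm --increments "0.6 -3.9 0 0 0 0;0.6 -3.9 0 0 0 0;0.6 -3.9 0 0 0 0;0 0 0 0 0 0.15;0 0 0 0 0 0.15"

```text
time: 9.2
tool_pos: [0.502, -0.1591, 0.2378]
ee_rot: [-3.14, -0.003, 2.429]
wrist_force: [-0.2, 0.1, 0.4]
width: 0.0003
```

Call:
step_arm --increments "0 0 0 0 0 0.15;0 0 0 0 0 0.15;0 0 0 0 0 0.15;0 0 0 0 0 0.15;0 0 0 0 0 0.15"

```text
time: 9.7
tool_pos: [0.5027, -0.1578, 0.2376]
ee_rot: [-3.138, -0.002, 1.682]
wrist_force: [-0.7, 0.7, -0.8]
width: 0.0005
```

Call:
step_arm --increments "0 0 0 0 0 0.15;0 0 0 0 0 0.15;0 0 0 0 0 0.15;0 0 0 0 0 0.06;0 0 0 0 0 0"

```text
time: 10.2
tool_pos: [0.5028, -0.1578, 0.2379]
ee_rot: [-3.138, -0.0, 1.178]
wrist_force: [-0.2, -0.3, 0.3]
width: 0.0009
```

Call:
step_arm --increments "0 0 0 0 0.15 0;0 0 0 0 0.15 0;0 0 0 0 0 0"

```text
time: 10.5
tool_pos: [0.5019, -0.161, 0.2373]
ee_rot: [-3.136, -0.301, 1.171]
wrist_force: [-0.0, 0.3, -0.1]
width: 0.0002
```

```bash
python3 - <<'E'
from h import *
print(get_obs()["joint_positions"].round(3))
for n in("scene","top"):cv2.imwrite(f"pics/{n}4.png",snapshot(n)[:,:,::-1])
E
```

```text
[-0.615  0.04   1.39   0.299  1.775 -0.164]
```

View pics/top4.png

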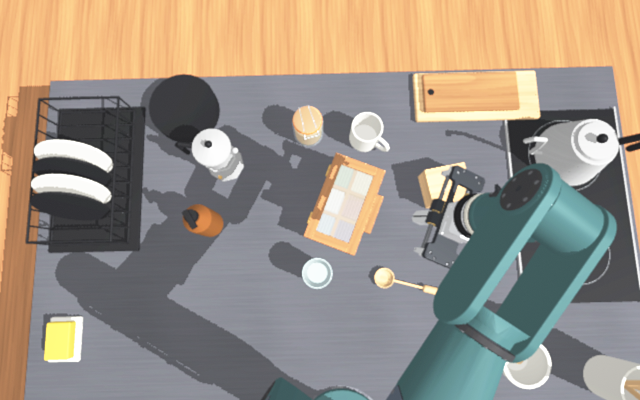

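Call:
step_arm --increments "0 0 0 0 0.15 0;0 0 0 0 0.15 0;0 0 0 0 0.15 0;0 0 0 0 0.15 0;0 0 0 0 0 0"

```text
time: 11.1
tool_pos: [0.5027, -0.1584, 0.2357]
ee_rot: [-3.126, -0.903, 1.164]
wrist_force: [-0.2, -0.4, -0.4]
width: 0.0005
```

Call:
step_arm --increments "-3 -0.9 2.4 0 0 0;-3 -0.9 2.4 0 0 0;-3 -0.9 2.4 0 0 0;0 0 0 0 0 0"

```text
time: 11.5
tool_pos: [0.4771, -0.1439, 0.1215]
ee_rot: [-3.127, -0.9, 1.17]
wrist_force: [-0.0, 0.4, 0.2]
width: 0.0006
```

```bash
python3 - <<'E'
from h import *
c=np.array([.563,-.022]);x=np.array([.3802,.9249]);y=np.array([-.9249,.3802])
o=get_obs();p=o["tool_pos"];d=p[:2]-c
print(o["joint_positions"].round(3),"TCP box",(d@x).round(4),(d@y).round(4),p[2].round(4),R.from_euler("xyz",o["ee_rot"]).as_matrix().round(3))
j=ray("top",308,119,.112)[:2]-c;print("jar box",j@x,j@y)
E
```

```text
[-0.92   0.225  1.661  0.754  1.761 -0.578] TCP box -0.1454 0.0331 0.1215 [[ 0.242  0.925  0.292]
 [ 0.573 -0.379  0.727]
 [ 0.783 -0.009 -0.622]]
jar box 0.1588409239563121 -0.16099066456773387
```

Call:
step_arm --increments "-2.9 0 2.3 0 0 0;-2.9 0 2.3 0 0 0;0 0 0 0 0 0"

```text
time: 11.8
tool_pos: [0.4788, -0.1457, 0.0499]
ee_rot: [-3.134, -0.9, 1.175]
wrist_force: [-0.5, 0.3, 0.7]
width: 0.0002
```

```bash
python3 - <<'E'
from h import *
print(get_obs()["tool_pos"],get_obs()["wrist_force"])
a=snapshot("scene")[:,:,::-1][110:270,150:370];b=snapshot("top")[:,:,::-1][140:300,320:540]
cv2.imwrite("pics/s5.png",cv2.resize(np.vstack([a,b]),None,fx=1.85,fy=1.85,interpolation=cv2.INTER_CUBIC))
E
```

```text
[ 0.47877902 -0.145736    0.04987089] [-0.53233742  0.3045412   0.67985152]
```

View pics/s5.png

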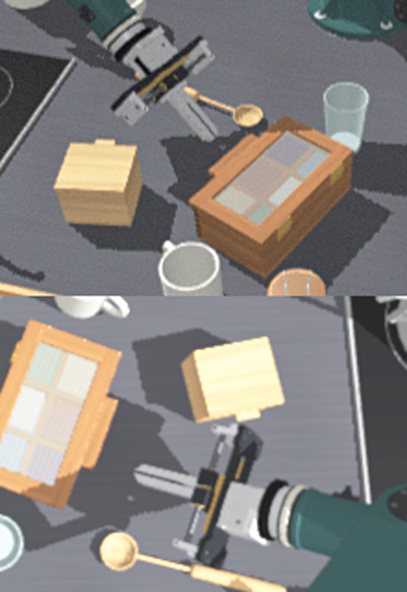

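The fingers are in front of the pull, and the far end of the gripper body comes close to the salt box corner. I'll hop over it: raise, go forward, lower.

Call:
step_arm --increments "3.1 -0.7 -2.5 0 0 0;1.1 0 1.4 0 0 0;1.1 0 1.3 0 0 0;-3.3 0 2.6 0 0 0;0 0 0 0 0 0"

```text
time: 12.4
tool_pos: [0.4839, -0.11, 0.0466]
ee_rot: [-3.13, -0.901, 1.171]
wrist_force: [-1.4, 0.7, -1.0]
width: 0.0009
```

```bash
cat >> h.py <<'E'
c=np.array([.563,-.022]);bx=np.array([.3802,.9249]);by=np.array([-.9249,.3802])
def st():
    o=get_obs();p=o["tool_pos"];d=p[:2]-c;F=o["wrist_force"]
    M=R.from_euler("xyz",o["ee_rot"]).as_matrix()
    print(o["joint_positions"].round(2),"TCP box",(d@bx).round(4),(d@by).round(4),p[2].round(4),"F box",(F[:2]@bx).round(1),(F[:2]@by).round(1),F[2].round(1),"zdir",(M[:2,2]@bx).round(2),M[2,2].round(2))
E
python3 -c "from h import *;st()"
```

```text
[-0.87  0.29  1.76  0.77  1.61 -0.66] TCP box -0.1115 0.0396 0.0466 F box 0.1 1.6 -1.0 zdir 0.78 -0.62
```

Call:
step_arm --increments "0.75 0 0.95 0 0 0;0.75 0 0.95 0 0 0;0.7 0 0.9 0 0 0;0 0 0 0 0 0"

```text
time: 12.8
tool_pos: [0.4999, -0.0788, 0.0503]
ee_rot: [3.139, -0.9, 1.182]
wrist_force: [-0.5, -0.1, 0.6]
width: 0.0007
```

```bash
python3 -c "from h import *;st()"
```

```text
[-0.81  0.26  1.79  0.8   1.57 -0.62] TCP box -0.0766 0.0367 0.0503 F box -0.3 0.4 0.6 zdir 0.78 -0.62
```

```bash
cat > plan.py <<'E'
from h import *
phis=np.radians(np.r_[0:84:4,84:112:3]); s=.022
def pose(f):
    b=np.radians(38.5)+.35*f
    z=np.array([np.cos(b),-np.sin(b)]);x=np.array([np.sin(b),np.cos(b)])
    P=np.array([.065-.152*np.cos(f),.072+.152*np.sin(f)])
    return P+s*z-.007*x,b,x,z
for a,b in zip(phis[:-1],phis[1:]):
    p,_,x,z=pose(a);q,_,_,_=pose(b);d=(q-p)*100
    print(round(np.degrees(b)),q.round(3),"x %.2f z %.2f ry %.3f"%(d@x,d@z,-.35*(b-a)))
E
python3 plan.py
```

```text
4 [-0.074  0.063] x 0.80 z -0.65 ry -0.024
8 [-0.074  0.073] x 0.83 z -0.61 ry -0.024
12 [-0.072  0.084] x 0.85 z -0.57 ry -0.024
16 [-0.07   0.094] x 0.88 z -0.53 ry -0.024
20 [-0.067  0.103] x 0.90 z -0.48 ry -0.024
24 [-0.064  0.113] x 0.92 z -0.44 ry -0.024
28 [-0.06   0.122] x 0.94 z -0.40 ry -0.024
32 [-0.055  0.131] x 0.95 z -0.35 ry -0.024
36 [-0.05  0.14] x 0.97 z -0.30 ry -0.024
40 [-0.044  0.148] x 0.98 z -0.26 ry -0.024
44 [-0.037  0.156] x 0.99 z -0.21 ry -0.024
48 [-0.03   0.163] x 1.00 z -0.16 ry -0.024
52 [-0.022  0.17 ] x 1.00 z -0.12 ry -0.024
56 [-0.014  0.176] x 1.01 z -0.07 ry -0.024
60 [-0.006  0.181] x 1.01 z -0.02 ry -0.024
64 [0.003 0.186] x 1.01 z 0.03 ry -0.024
68 [0.012 0.19 ] x 1.00 z 0.08 ry -0.024
72 [0.022 0.194] x 1.00 z 0.12 ry -0.024
76 [0.031 0.197] x 0.99 z 0.17 ry -0.024
80 [0.041 0.199] x 0.98 z 0.22 ry -0.024
84 [0.051 0.2  ] x 0.97 z 0.27 ry -0.024
87 [0.058 0.201] x 0.72 z 0.23 ry -0.018
90 [0.066 0.201] x 0.71 z 0.25 ry -0.018
93 [0.073 0.201] x 0.70 z 0.28 ry -0.018
96 [0.081 0.2  ] x 0.69 z 0.30 ry -0.018
99 [0.088 0.199] x 0.68 z 0.33 ry -0.018
102 [0.096 0.198] x 0.67 z 0.35 ry -0.018
105 [0.103 0.196] x 0.65 z 0.38 ry -0.018
108 [0.11  0.194] x 0.64 z 0.40 ry -0.018
111 [0.117 0.191] x 0.63 z 0.42 ry -0.018
```

First rows take up the slack, then follow the arc.

Call:
step_arm --increments "0.4 0 0 0 0 0;0.8 0 -0.65 0 -0.024 0;0.83 0 -0.6 0 -0.024 0;0.85 0 -0.57 0 -0.024 0;0.88 0 -0.53 0 -0.024 0"

```text
time: 13.3
tool_pos: [0.5016, -0.0749, 0.0934]
ee_rot: [-3.141, -0.802, 1.177]
wrist_force: [-1.1, -0.5, -1.4]
width: 0.0005
```

```bash
python3 - <<'E'
from h import *
st()
a=snapshot("scene")[:,:,::-1][110:290,190:390]
cv2.imwrite("pics/s6.png",cv2.resize(a,None,fx=3,fy=3,interpolation=cv2.INTER_CUBIC))
E
```

```text
[-0.76  0.15  1.76  0.74  1.59 -0.49] TCP box -0.0722 0.0367 0.0934 F box -0.9 0.8 -1.4 zdir 0.72 -0.7
```

View pics/s6.png

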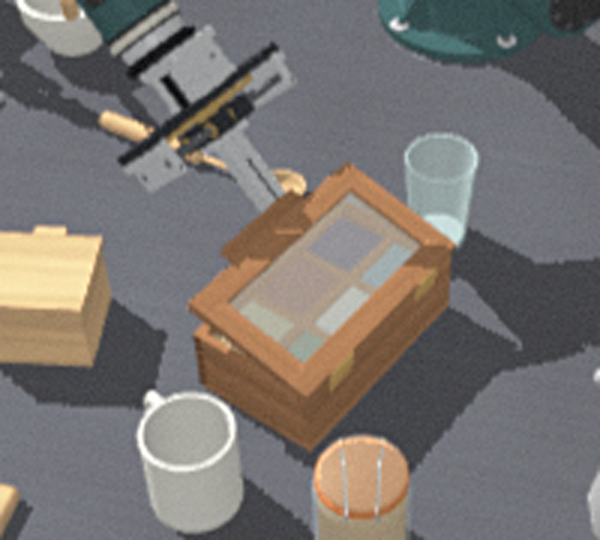

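The lid is lifting with the finger under the pull, at about (285,205) in the crop. I'll continue along the arc.

Call:
step_arm --increments "0.9 0 -0.48 0 -0.024 0;0.92 0 -0.44 0 -0.024 0;0.94 0 -0.4 0 -0.024 0;0.95 0 -0.35 0 -0.024 0;0.97 0 -0.3 0 -0.024 0"

```text
time: 13.85
tool_pos: [0.5097, -0.0562, 0.1397]
ee_rot: [3.141, -0.682, 1.177]
wrist_force: [-0.9, -1.4, -0.6]
width: 0.0006
```

Call:
step_arm --increments "0.98 0 -0.26 0 -0.024 0;0.99 0 -0.21 0 -0.024 0;1 0 -0.16 0 -0.024 0;1 0 -0.12 0 -0.024 0;1 0 -0.07 0 -0.024 0"

```text
time: 14.35
tool_pos: [0.5233, -0.0235, 0.1758]
ee_rot: [3.141, -0.563, 1.177]
wrist_force: [-0.9, -0.4, -0.3]
width: 0.0006
```

```bash
python3 - <<'E'
from h import *
st()
a=snapshot("scene")[:,:,::-1][90:290,190:410]
cv2.imwrite("pics/s7.png",cv2.resize(a,None,fx=2.5,fy=2.5,interpolation=cv2.INTER_CUBIC))
E
```

```text
[-0.53 -0.01  1.64  0.56  1.59 -0.14] TCP box -0.0165 0.0362 0.1758 F box -0.7 0.7 -0.3 zdir 0.53 -0.85
```

View pics/s7.png

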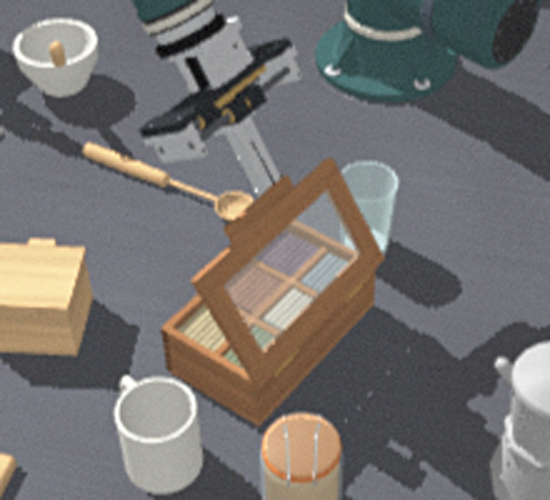

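The lid is at about 55° and still riding on the finger (pull near (265,200) in the crop). I'll carry on past upright.

Call:
step_arm --increments "1 0 0 0 -0.024 0;1 0 0.03 0 -0.024 0;1 0 0.08 0 -0.024 0;1 0 0.12 0 -0.024 0;1 0 0.17 0 -0.024 0"

```text
time: 14.9
tool_pos: [0.5404, 0.0185, 0.1964]
ee_rot: [-3.141, -0.443, 1.177]
wrist_force: [-0.5, -0.2, -0.3]
width: 0.0008
```

Call:
step_arm --increments "0.98 0 0.22 0 -0.024 0;0.97 0 0.27 0 -0.024 0;0.72 0 0.23 0 -0.018 0;0.7 0 0.25 0 -0.018 0;0.7 0 0.28 0 -0.018 0"

```text
time: 15.4
tool_pos: [0.5568, 0.0579, 0.2009]
ee_rot: [-3.141, -0.341, 1.177]
wrist_force: [0.2, -0.2, 0.7]
width: 0.0005
```

Call:
step_arm --increments "0.6 0 0.3 0 -0.018 0;0.6 0 0.33 0 -0.018 0;0.6 0 0.35 0 -0.018 0;0.6 0 0.35 0 -0.018 0;0 0 0 0 0 0"

```text
time: 15.9
tool_pos: [0.5672, 0.0839, 0.1955]
ee_rot: [-3.141, -0.269, 1.18]
wrist_force: [0.1, -0.9, 0.6]
width: 0.0005
```

```bash
python3 - <<'E'
from h import *
st()
a=snapshot("scene")[:,:,::-1][90:290,190:410]
cv2.imwrite("pics/s8.png",cv2.resize(a,None,fx=2.5,fy=2.5,interpolation=cv2.INTER_CUBIC))
E
```

```text
[-0.11  0.05  1.45  0.26  1.56  0.29] TCP box 0.0995 0.0364 0.1955 F box -0.8 -0.4 0.6 zdir 0.27 -0.96
```

View pics/s8.png

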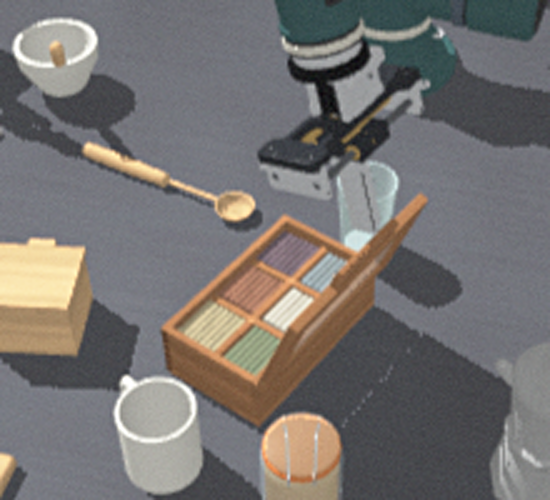

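The lid is leaning back past upright and the jar is well clear at (300,450) in the crop. I'll back off toward the front, then up.

Call:
step_arm --increments "-2 0 -0.5 0 0 0;-4 0 -1.5 0 0 0;-4 0 -2 0 0 0;-3 0 -3 0 0 0;0 0 -4 0 0 0"

```text
time: 16.45
tool_pos: [0.5051, -0.0631, 0.2646]
ee_rot: [-3.134, -0.268, 1.171]
wrist_force: [1.0, -0.2, -0.1]
width: 0.0006
```

Call:
step_arm --increments "-4 0 -2 0 0 0;-4 0 0 0 0 0;0 0 0 0 0 0;0 0 0 0 0 0;0 0 0 0 0 0"

```text
time: 16.95
tool_pos: [0.4764, -0.1358, 0.2652]
ee_rot: [3.142, -0.271, 1.178]
wrist_force: [-0.2, -1.1, 0.1]
width: 0.0006
```

```bash
python3 - <<'E'
from h import *
st()
w=lambda X,Y,z:np.r_[c+X*bx+Y*by,z]
a=np.ascontiguousarray(snapshot("scene")[:,:,::-1]);t=snapshot("top")[:,:,::-1]
for n in(-.114,.114):
    for ang,col in((1.92,(255,0,0)),(1.75,(0,0,255))):  # underside front edge of lid
        p=w(.065-.134*np.cos(ang),n,.072+.134*np.sin(ang))
        cv2.circle(a,tuple(int(round(v)) for v in proj("scene",p)),1,col,-1)
b=np.vstack([a[90:290,190:430],t[80:280,200:440]])
cv2.imwrite("pics/s9.png",cv2.resize(b,None,fx=1.5,fy=1.5,interpolation=cv2.INTER_CUBIC))
E
```

```text
[-0.58 -0.04  1.41  0.27  1.82 -0.13] TCP box -0.1381 0.0368 0.2652 F box -1.1 -0.2 0.1 zdir 0.27 -0.96
```

View pics/s9.png

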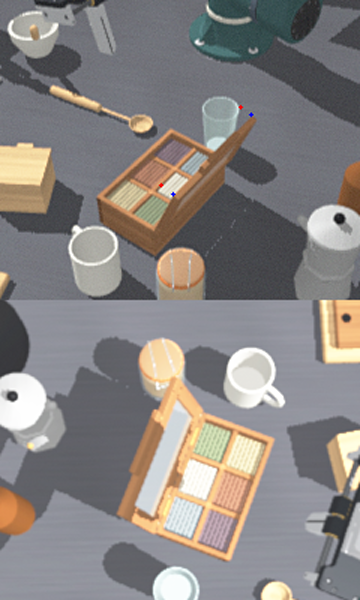

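```bash
python3 -c "
from bench import *
print(close_job())"
```

```text
the job is handed in; nothing more can be done
None
```

I opened the tea box lid and handed the job in at about 17 s of the 70 s limit; no verdict is reported.

- **Jar:** I pushed it low, cradled against the half-open fingers, along the back of the box and a little away from it. After the push I measured its axis at about x = 0.159 m, y = −0.161 m in the box frame. That meets both limits (over 0.13 m, or beyond 0.151 m). It stood upright.
- **Lid:** I raised the pull on the closed fingers, swung it along its arc past upright, then backed the arm away. In the last pictures the lid's corners match the projected 1.92 rad stop position, with nothing supporting it.
- **Other things:** the salt box looked shut, and the mug, tumbler, spoon, moka pot and soap bottle looked unmoved in the views that show them; I did not measure them again. The gripper was clear, with about 1 N or less on the wrist.

No check failed or disagreed.

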